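# Find the rocking jack cap and press it home

### The job

Four screw jacks on the fixture plate are to carry a plate for welding, but one of their four identical press-on caps is not fully on and rocks. Press the caps near the edge of their flat tops until you find the one that rocks under the finger, then press that one down in the middle until it is fully home and sits firm. Only press with the fingers: do not lift or pull off any cap, and leave the other things lying about where they are.

Things in the scene. Friction and masses are not known exactly. Their poses are not given: they have to be found in the camera images.
- cap_1: loose round steel cap over the head of jack_1, 92 mm across, 29 mm high, 0.22 kg; all four caps are alike. Origin: centre of its flat top face (77 mm across, press only on this, not on the bevel round it), z up. Three caps are home and stay level wherever the flat top is pressed; one, another each time, is not home and rocks
- cap_2: cap of jack_2, like cap_1, same origin. Every jack is screwed to a height of its own: cap tops lie 106 to 114 mm above the table at the start, home or not, so height does not tell which is loose. A cap fits over the 78 mm round head of its jack with a 20 mm skirt and 4 mm play all round
- cap_3: cap of jack_3, like cap_1, same origin. The cap that is not home stands level on the 12 mm wide stub in its middle, 6.5 mm too high. A push of 3 to 5 N at 25 to 28 mm from its centre tips it by about 0.16 rad (it sinks about 3 mm under the finger, then is firm; a cap that is home does not sink) and does not seat it; let go, it levels itself
- cap_4: cap of jack_4, like cap_1, same origin. The cap that is not home is seated by a push of 16 to 25 N on the centre of its top: it goes straight down 6.5 mm, then is firm, and stays there
- jack_1: base of screw jack 1: grey cone with a 76 mm round flange and a hexagon lock nut, 52 mm high, fixed on the fixture plate under cap_1; origin at the centre of its underside, 12 mm above the table, z up
- jack_2: base of screw jack 2: grey cone with a 76 mm round flange and a hexagon lock nut, 52 mm high, fixed on the fixture plate under cap_2; origin at the centre of its underside, 12 mm above the table, z up
- jack_3: base of screw jack 3: grey cone with a 76 mm round flange and a hexagon lock nut, 52 mm high, fixed on the fixture plate under cap_3; origin at the centre of its underside, 12 mm above the table, z up
- jack_4: base of screw jack 4: grey cone with a 76 mm round flange and a hexagon lock nut, 52 mm high, fixed on the fixture plate under cap_4; origin at the centre of its underside, 12 mm above the table, z up
- stub (a joint): how far the stub of the one loose cap has gone into its bore in the jack's head, in m: 0 as found, 0.0065 when the cap is home; it is tight (14 N) and stays where it is pushed. It does not tell which jack it is in
- fixture_plate: steel fixture plate with a grid of bores, 250 (x) by 290 (y) by 12 mm thick, fixed; origin at the centre of its underside. Jacks 1 and 2 stand on its near side (1 on the left), 3 and 4 on its far side (3 on the left), about 130 and 160 mm apart. To the right a fixed steel sheet stands upright, 270 mm high, at x 0.40 to 0.48, y -0.38 to -0.05: pass over it
- bolt: grey M16 hexagon bolt, 66 mm long, 24 mm high, lying on the plate among the jacks; origin on its underside
- spanner: combination spanner, 152 mm long, 8 mm high, lying on the table behind the plate; origin on its underside
- v_block: steel V-block, 45 x 60 x 42 mm, on the table behind the plate; origin on its underside
- magnet: red arrow-shaped welding magnet, 60 x 60 x 16 mm, lying on the table in front of the plate; origin on its underside
Mind the look-alikes: they are no part of the job. Leave any black look-alike of the cap_2 alone.

How it is judged:
By the outcome, as a careful person would: the job done as asked, in the order asked, and still so for the second after the job is handed in, with the robot touching nothing.
It also fails if it takes over 54 s, if anything falls off the work surface, if the arm or the gripper's body presses on something with over 40 N, if the wrist force passes 120 N, or if a joint passes its speed limit or range.

### The arm

A 6-joint arm with a two-finger parallel gripper is mounted at the origin on a cart in front of the work surface, level with it; the furniture and walls round the work are solid. World frame = base frame: x ahead of the robot, y to its left, z up, the work surface at z = 0. Lengths are in m, angles in rad, forces in N, time in s.
With the tool pointing down it reaches from about 0.325 to 0.775 m from the base axis. Payload 5.5 kg.
Tool frame: the origin (TCP) lies at the very end of the fingers, on their centre line; the grasp point (between the pads) lies 19 mm behind it; z points along the fingers, y is the direction in which the jaws open and shut (so a half turn about z gives the same grasp; the last joint's range is limited). The gripper opens to 85 mm and grips with 20 to 120 N. Pads are 22 mm wide; open, the fingers measure 114 mm over their backs; the gripper's body (76 mm by 85 mm) begins 54 mm behind the grasp point. The pads swing forward as they close: fully open they stand 13 mm farther back than shut.
Start: joints at [1.279, 0.091, 1.231, -0, 1.82, -0.057], TCP at [0.14, 0.584, 0.231] pointing down, gripper open.
Joint ranges: [-2.87, 2.87], [-0.86, 2.18], [0.17, 2.46], [-1.51, 4.65], [0.06, 2.69], [-2.65, 2.65]. Speed limits (rad/s): [2.57, 2.57, 3.01, 3.14, 3.14, 3.14].

### API

Orientations are given as a 3x3 rotation matrix whose columns are the frame's x, y, z axes.
In Python, from station import get_obs, read_camera, camera_params, finish_job gives the robot as it stands.
- The arm moves only by the tool carry_out, never from a script. Its argument "steps" is a list of rows, each a list of 6 numbers: the shift along the tool's x, y, z in m, then the turn, a rotation vector about the tool's x, y, z in degrees. A call has 1 to 10 rows; each row is the pose to reach, as a shift and turn from the pose commanded when the call began, along the tool's axes at that moment; what a row does not reach only later rows make up. A row lasts 1/8 s, in which the tool goes at most 62.5 mm and 10.7 degrees, less where a joint would pass 70% of its speed; a pose out of reach is approached as far as the arm can. A call with a gripper value outside its range is refused whole. "fingers" is the closure, from -1 (fully open) to 1 (shut), so that 0 is half open, set as the call begins (left out, the last holds). The fingers move at their own pace and stop on an object; "squeeze" is the grip in N (left out, the last holds). Time passes only in rows, so rows that repeat a pose let the fingers close. It gives the time, the measured TCP pose, the force and the opening at its end, in the units of the state.
- get_obs(): the state, without advancing time (a new reading comes with each control period).
- read_camera(name): name is "scene" or "top"; returns the picture (420x560x3 uint8, blue, green, red); there is no depth.
- camera_params(name): a dict with "K" (3x3 intrinsics, pixels), "eye" and "attitude" of the camera in the world. Camera axes: x right, y up, looking along -z (the intrinsics and any distortion apply to the point x, -y, -z); pixel columns grow to the right and rows downward; lengths in m; the calibration is good to about 2 mm. A picture is of the moment at which its call begins. camera_params takes no time and is no camera call.
- finish_job(): hands the job in, once; it reports no verdict.
The state is a dict: "clock": time; "joint_pos": joint angles; "joint_velocities": joint speeds; "effort": joint torques, N m; "tcp_pos": TCP position; "tool_rot": TCP orientation; "ft_force": force on the tool from outside, world axes, zero at the start; "moment": the same for the moment, N m; "finger_gap": finger opening in m.
Only numpy, scipy, OpenCV 4.12 (cv2) and the standard library are available. Lean on these libraries where they do the work, as an engineer would, in place of code of your own. Each camera call takes 0.05 s, during which the arm holds its last target.

## Working session

There is one attempt and no reset: what is moved stays moved. The work goes in short steps, Python scripts to look and compute and a tool call to move; the robot and the scene stay as the last step left them, time stands still between calls to the robot, and variables do not carry over. Pictures are saved under pics/ and viewed, and the job is handed in when it is done.

Besides the shell and the picture viewer there is one more tool, called after "Emit:" as name(argument=value, ...) on one line, values as JSON. carry_out: Moves the arm, as the interface text tells. Its arguments: {"type":"object","properties":{"steps":{"type":"array","items":{"type":"array","items":{"type":"number"}}},"fingers":{"type":"number"},"squeeze":{"type":"number"}},"required":["steps"]}

```bash
mkdir -p pics; ls
python3 - <<'E'
from station import *
import cv2,json
o=get_obs();print(o)
for n in("scene","top"):
    cv2.imwrite(f"pics/{n}0.png",read_camera(n));print(n,camera_params(n))
E
```

```text
pics
{'clock': 0.0, 'joint_pos': array([ 1.27930404e+00,  9.18798972e-02,  1.23190126e+00,  1.39560173e-05,
        1.81980235e+00, -5.67045180e-02]), 'joint_velocities': array([-0.00015932,  0.00010507,  0.00132016,  0.0003086 ,  0.00157496,
       -0.00014777]), 'effort': array([-1.00310055e-03, -4.58731055e+01, -4.18022776e+01, -1.99540946e-04,
        1.14147560e-02, -4.38894872e-06]), 'tcp_pos': array([0.13949937, 0.58326347, 0.23012959]), 'tool_rot': array([[-9.72564496e-01,  2.32632669e-01, -5.85089549e-04],
       [ 2.32633371e-01,  9.72562642e-01, -1.90298218e-03],
       [ 1.26340414e-04, -1.98688426e-03, -9.99998018e-01]]), 'ft_force': array([0.33533008, 0.18382888, 0.37588156]), 'moment': array([-0.00745241, -0.03144336,  0.01883858]), 'finger_gap': 0.08569002556278262}
scene {'K': array([[380.16045465,   0.        , 280.04377688],
       [  0.        , 380.16045465, 204.67483843],
       [  0.        ,   0.        ,   1.        ]]), 'eye': array([0.10960117, 0.48835787, 0.73823072]), 'attitude': array([[-0.59743279,  0.60378857, -0.52774371],
       [-0.80188387, -0.45596369,  0.38610798],
       [-0.00750438,  0.65386274,  0.75657597]])}
top {'K': array([[513.95241876,   0.        , 278.79467143],
       [  0.        , 513.95241876, 203.14132755],
       [  0.        ,   0.        ,   1.        ]]), 'eye': array([0.39882102, 0.14329702, 0.99821758]), 'attitude': array([[ 3.69341305e-03,  9.89423718e-01, -1.45007122e-01],
       [-9.99815745e-01,  9.22178765e-04, -1.91735891e-02],
       [-1.88370813e-02,  1.45051220e-01,  9.89244817e-01]])}
```

View pics/scene0.png

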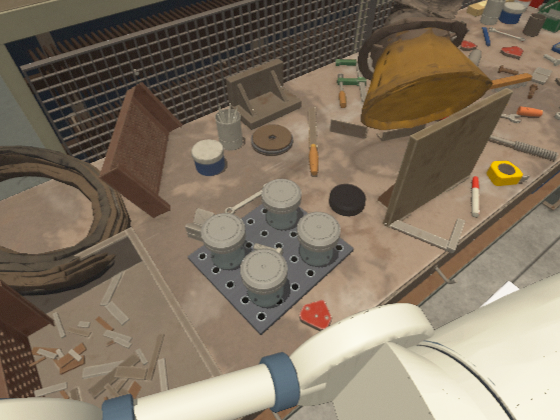

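View pics/top0.png

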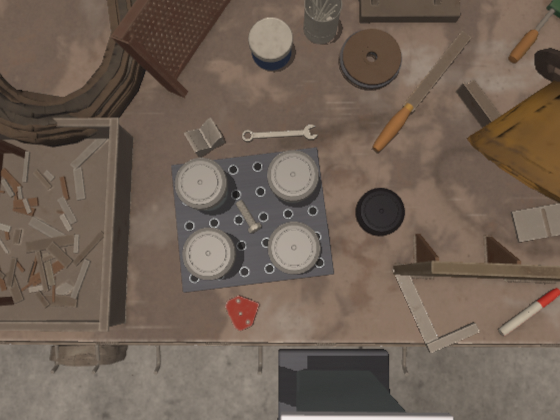

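The scene picture shows the plate with four light steel caps. In the top picture they are: cap_3 ≈(201,183), cap_4 ≈(293,175), cap_1 ≈(208,253) and cap_2 ≈(294,247). Other things that could be taken for a cap are the black disc (380,211), the blue/white tin (270,42) and the brown disc (371,58), none of them on the plate. Next is a close crop to check this choice.

Run:
```python
import cv2
a=cv2.imread("pics/top0.png")[140:300,160:345]
cv2.imwrite("pics/crop0.png",cv2.resize(a,None,fx=4,fy=3.7,interpolation=cv2.INTER_CUBIC)[:600])
b=cv2.imread("pics/scene0.png")[170:315,180:360]
cv2.imwrite("pics/crop1.png",cv2.resize(b,None,fx=4,fy=4,interpolation=cv2.INTER_CUBIC))
```

```text
(no output)
```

View pics/crop0.png

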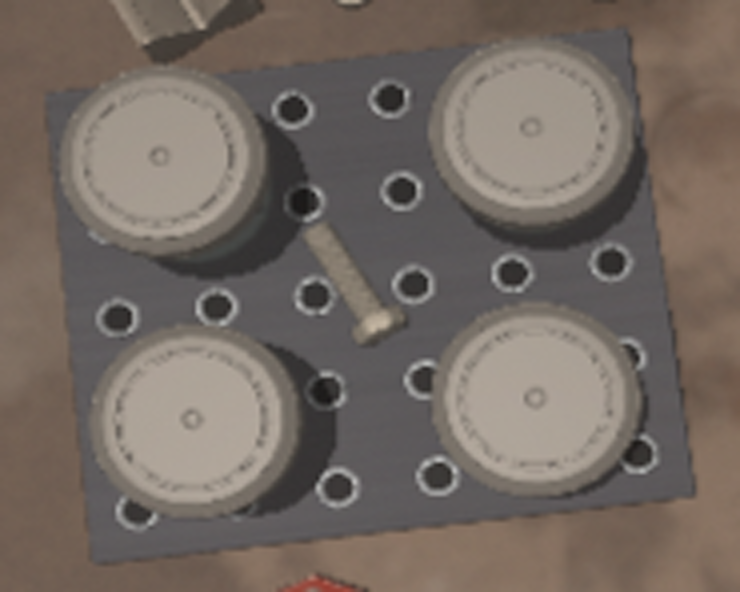

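View pics/crop1.png

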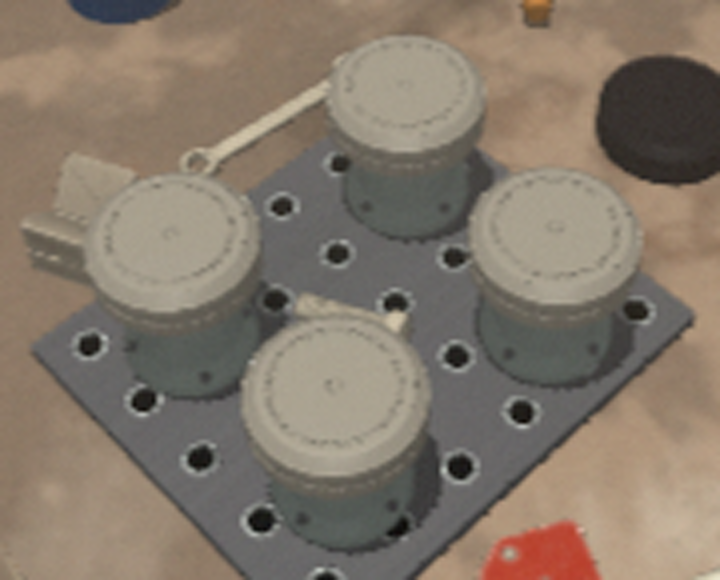

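```bash
cat > h.py <<'E'
import numpy as np
from station import *
def ray(n,u,v):
    p=camera_params(n);K=p["K"];d=np.array([(u-K[0,2])/K[0,0],-(v-K[1,2])/K[1,1],-1])
    return p["eye"],p["attitude"]@d
def atz(n,u,v,z):
    e,d=ray(n,u,v);return e+d*(z-e[2])/d[2]
def tri(pt,ps):
    A=[];b=[]
    M=np.zeros((3,3));r=np.zeros(3)
    for n,p in(("top",pt),("scene",ps)):
        e,d=ray(n,*p);d=d/np.linalg.norm(d);P=np.eye(3)-np.outer(d,d);M+=P;r+=P@e
    x=np.linalg.solve(M,r);return x
E
python3 - <<'E'
from h import *
T={3:((200,182.2),(223,228.2)),4:((292.75,174.3),(281.2,191.2)),1:((208.25,253.2),(263.75,266.2)),2:((294,247.6),(319,226.5))}
for k,(a,b) in T.items(): print(k,tri(a,b).round(4),atz("top",*a,.11).round(4),atz("scene",*b,.11).round(4))
E
```

```text
3 [0.5668 0.3002 0.1099] [0.5662 0.2996 0.11  ] [0.5674 0.3008 0.11  ]
4 [0.5828 0.137  0.1028] [0.5804 0.1361 0.11  ] [0.5784 0.1417 0.11  ]
1 [0.4427 0.2836 0.106 ] [0.4415 0.282  0.11  ] [0.4416 0.2858 0.11  ]
2 [0.453  0.1349 0.1043] [0.4516 0.134  0.11  ] [0.4509 0.1389 0.11  ]
```

Emit:
carry_out(steps=[[-0.05,-0.02,-0.02,0,0,-6],[-0.456,-0.182,-0.02,0,0,-13.4],[-0.456,-0.182,-0.02,0,0,-13.4],[-0.456,-0.182,-0.02,0,0,-13.4],[-0.456,-0.182,0,0,0,-13.4],[-0.456,-0.182,0.02,0,0,-13.4],[-0.456,-0.182,0.05,0,0,-13.4],[-0.456,-0.182,0.07,0,0,-13.4],[-0.456,-0.182,0.08,0,0,-13.4],[-0.456,-0.182,0.08,0,0,-13.4]], fingers=1, squeeze=30)

```text
clock: 1.35
tcp_pos: [0.5403, 0.2987, 0.1477]
tool_rot: [[-1.0, 0.003, -0.006], [0.003, 1.0, -0.003], [0.006, -0.003, -1.0]]
ft_force: [-0.7, 0.9, 0.0]
finger_gap: 0.0001
```

Run:
```python
from h import *
import cv2
cv2.imwrite("pics/scene1.png",cv2.resize(read_camera("scene")[150:330,150:390],None,fx=3,fy=3))
cv2.imwrite("pics/top1.png",cv2.resize(read_camera("top")[120:320,140:400],None,fx=3,fy=3))
o=get_obs()
for k in('clock','tcp_pos','tool_rot','ft_force','finger_gap'):print(k,np.round(o[k],4))
```

```text
clock 1.45
tcp_pos [0.5403 0.3009 0.1518]
tool_rot [[-1.e+00  7.e-04 -3.e-04]
 [ 7.e-04  1.e+00  4.e-04]
 [ 3.e-04  4.e-04 -1.e+00]]
ft_force [ 0.1408 -0.7769  0.5386]
finger_gap 0.0001
```

View pics/scene1.png

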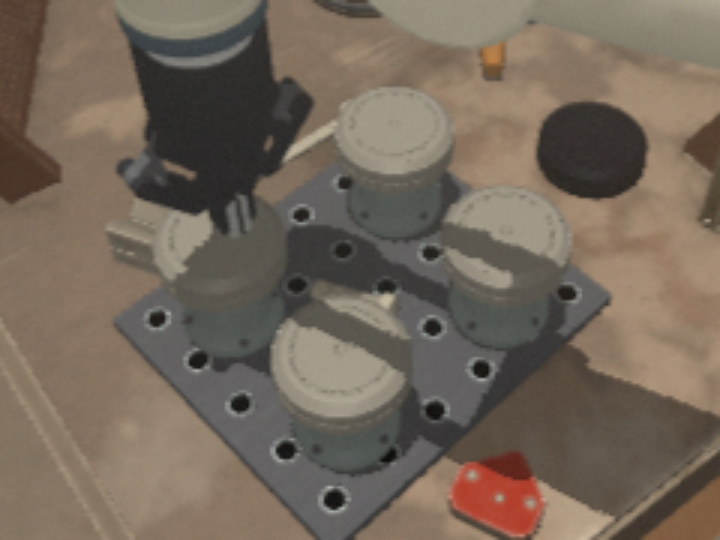

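View pics/top1.png

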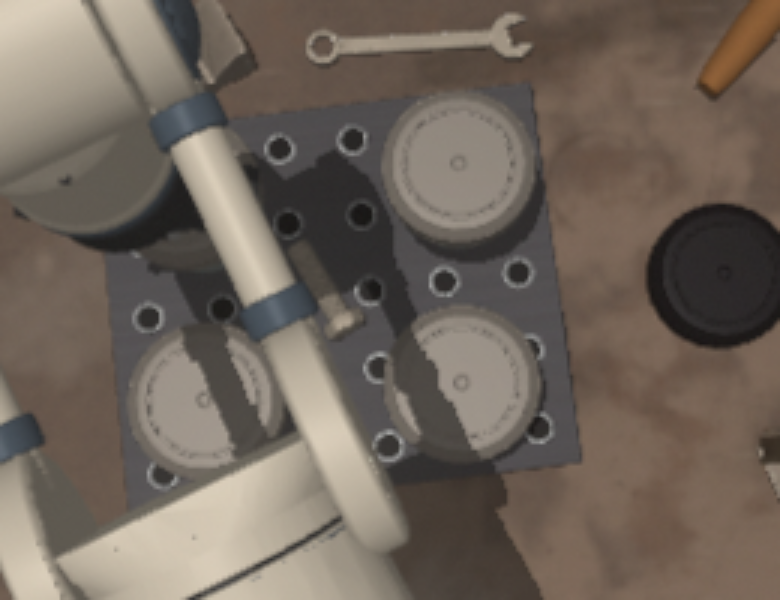

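The closed fingers stand above the near part of cap_3's top (tip at crop pixel (236,230)), well clear of everything else. Now to descend carefully.

Emit:
carry_out(steps=[[0,0,0.02,0,0,0],[0,0,0.034,0,0,0],[0,0,0.034,0,0,0],[0,0,0.034,0,0,0]])

```text
clock: 1.95
tcp_pos: [0.5406, 0.3007, 0.1175]
tool_rot: [[-1.0, 0.001, 0.0], [0.001, 1.0, 0.0], [-0.0, 0.0, -1.0]]
ft_force: [-0.4, 0.0, -0.6]
finger_gap: 0.0004
```

Emit:
carry_out(steps=[[0,0,0.001,0,0,0],[0,0,0.002,0,0,0],[0,0,0.002,0,0,0]])

```text
clock: 2.33
tcp_pos: [0.5408, 0.3004, 0.1154]
tool_rot: [[-1.0, 0.001, 0.0], [0.001, 1.0, 0.0], [-0.0, 0.0, -1.0]]
ft_force: [-1.0, -0.4, 0.0]
finger_gap: 0.0002
```

Emit:
carry_out(steps=[[0,0,0.001,0,0,0],[0,0,0.001,0,0,0]])

```text
clock: 2.58
tcp_pos: [0.5407, 0.3004, 0.1142]
tool_rot: [[-1.0, 0.001, -0.0], [0.001, 1.0, -0.0], [0.0, -0.0, -1.0]]
ft_force: [-0.8, -0.2, -0.3]
finger_gap: -0.0003
```

Emit:
carry_out(steps=[[0,0,0.001,0,0,0],[0,0,0.001,0,0,0]])

```text
clock: 2.82
tcp_pos: [0.5408, 0.3005, 0.1133]
tool_rot: [[-1.0, 0.001, 0.0], [0.001, 1.0, 0.0], [-0.0, 0.0, -1.0]]
ft_force: [0.1, -0.6, -0.2]
finger_gap: 0.0001
```

Emit:
carry_out(steps=[[0,0,0.001,0,0,0],[0,0,0.001,0,0,0]])

```text
clock: 3.08
tcp_pos: [0.5408, 0.3005, 0.1133]
tool_rot: [[-1.0, 0.001, 0.001], [0.001, 1.0, 0.0], [-0.001, 0.0, -1.0]]
ft_force: [-2.3, -2.0, 4.2]
finger_gap: -0.0003
```

Emit:
carry_out(steps=[[0,0,0.0005,0,0,0],[0,0,0.0005,0,0,0]])

```text
clock: 3.32
tcp_pos: [0.5408, 0.3005, 0.1133]
tool_rot: [[-1.0, 0.001, 0.001], [0.001, 1.0, 0.0], [-0.001, 0.0, -1.0]]
ft_force: [-2.5, -1.6, 7.3]
finger_gap: 0.0
```

Emit:
carry_out(steps=[[0,0,0.0005,0,0,0],[0,0,0.0005,0,0,0]])

```text
clock: 3.58
tcp_pos: [0.5408, 0.3005, 0.1133]
tool_rot: [[-1.0, 0.001, 0.001], [0.001, 1.0, 0.001], [-0.001, 0.001, -1.0]]
ft_force: [-4.0, -1.5, 8.7]
finger_gap: 0.0001
```

Emit:
carry_out(steps=[[0,0,0.0005,0,0,0],[0,0,0.0005,0,0,0]])

```text
clock: 3.82
tcp_pos: [0.5408, 0.3005, 0.1133]
tool_rot: [[-1.0, 0.001, 0.002], [0.001, 1.0, 0.001], [-0.002, 0.001, -1.0]]
ft_force: [-4.8, -3.2, 10.3]
finger_gap: 0.0001
```

cap_3 is firm: no sink at 0.1133 up to 10 N. Next is cap_4.

Emit:
carry_out(steps=[[0,0,-0.025,0,0,0],[-0.004,-0.05,-0.025,0,0,0],[-0.009,-0.11,-0.025,0,0,0],[-0.0135,-0.163,-0.025,0,0,0],[-0.0135,-0.163,-0.015,0,0,0],[-0.0135,-0.163,-0.005,0,0,0],[-0.0135,-0.163,-0.004,0,0,0],[-0.0135,-0.163,-0.004,0,0,0]])

```text
clock: 4.82
tcp_pos: [0.5538, 0.1386, 0.1144]
tool_rot: [[-1.0, -0.001, -0.001], [-0.001, 1.0, 0.0], [0.001, 0.0, -1.0]]
ft_force: [0.1, 1.0, 1.0]
finger_gap: 0.0
```

Emit:
carry_out(steps=[[0,0,0.001,0,0,0],[0,0,0.001,0,0,0]])

```text
clock: 5.08
tcp_pos: [0.5542, 0.1378, 0.114]
tool_rot: [[-1.0, 0.0, 0.0], [0.0, 1.0, 0.0], [-0.0, 0.0, -1.0]]
ft_force: [0.1, 1.2, 0.0]
finger_gap: 0.0001
```

Emit:
carry_out(steps=[[0,0,0.001,0,0,0],[0,0,0.001,0,0,0]])

```text
clock: 5.32
tcp_pos: [0.5541, 0.1374, 0.1127]
tool_rot: [[-1.0, 0.001, -0.0], [0.001, 1.0, -0.0], [0.0, -0.0, -1.0]]
ft_force: [0.4, -0.2, -0.2]
finger_gap: -0.0001
```

Emit:
carry_out(steps=[[0,0,0.001,0,0,0],[0,0,0.001,0,0,0]])

```text
clock: 5.58
tcp_pos: [0.554, 0.1374, 0.1116]
tool_rot: [[-1.0, 0.001, -0.0], [0.001, 1.0, -0.0], [0.0, -0.0, -1.0]]
ft_force: [-0.8, -1.0, -0.2]
finger_gap: 0.0002
```

Emit:
carry_out(steps=[[0,0,0.001,0,0,0],[0,0,0.001,0,0,0]])

```text
clock: 5.82
tcp_pos: [0.554, 0.1374, 0.1107]
tool_rot: [[-1.0, 0.001, -0.0], [0.001, 1.0, -0.0], [0.0, -0.0, -1.0]]
ft_force: [-0.2, 0.2, -0.2]
finger_gap: -0.0001
```

Emit:
carry_out(steps=[[0,0,0.001,0,0,0],[0,0,0.001,0,0,0]])

```text
clock: 6.08
tcp_pos: [0.554, 0.1374, 0.1097]
tool_rot: [[-1.0, 0.001, -0.0], [0.001, 1.0, -0.0], [0.0, -0.0, -1.0]]
ft_force: [-0.8, 0.4, 0.0]
finger_gap: -0.0001
```

Emit:
carry_out(steps=[[0,0,0.001,0,0,0],[0,0,0.001,0,0,0]])

```text
clock: 6.32
tcp_pos: [0.554, 0.1374, 0.1086]
tool_rot: [[-1.0, 0.001, -0.0], [0.001, 1.0, -0.0], [0.0, -0.0, -1.0]]
ft_force: [-0.7, -0.3, -0.0]
finger_gap: -0.0001
```

Emit:
carry_out(steps=[[0,0,0.001,0,0,0],[0,0,0.001,0,0,0]])

```text
clock: 6.58
tcp_pos: [0.554, 0.1374, 0.1076]
tool_rot: [[-1.0, 0.001, -0.0], [0.001, 1.0, -0.0], [0.0, -0.0, -1.0]]
ft_force: [0.8, -0.1, 0.0]
finger_gap: 0.0
```

Emit:
carry_out(steps=[[0,0,0.0007,0,0,0],[0,0,0.0007,0,0,0]])

```text
clock: 6.82
tcp_pos: [0.5541, 0.1374, 0.107]
tool_rot: [[-1.0, 0.001, -0.0], [0.001, 1.0, -0.0], [0.0, -0.0, -1.0]]
ft_force: [0.3, 0.1, -0.4]
finger_gap: -0.0002
```

Emit:
carry_out(steps=[[0,0,0.0005,0,0,0],[0,0,0.0005,0,0,0]])

```text
clock: 7.08
tcp_pos: [0.5541, 0.1375, 0.1066]
tool_rot: [[-1.0, 0.001, 0.0], [0.001, 1.0, 0.0], [-0.0, 0.0, -1.0]]
ft_force: [0.6, -0.3, -0.9]
finger_gap: -0.0
```

Emit:
carry_out(steps=[[0,0,0.0007,0,0,0],[0,0,0.0007,0,0,0]])

```text
clock: 7.32
tcp_pos: [0.5541, 0.1375, 0.1066]
tool_rot: [[-1.0, 0.001, 0.0], [0.001, 1.0, 0.0], [-0.0, 0.0, -1.0]]
ft_force: [-1.8, -0.3, 4.8]
finger_gap: -0.0004
```

Emit:
carry_out(steps=[[0,0,0.0007,0,0,0],[0,0,0.0007,0,0,0]])

```text
clock: 7.58
tcp_pos: [0.5541, 0.1375, 0.1066]
tool_rot: [[-1.0, 0.001, 0.001], [0.001, 1.0, 0.0], [-0.001, 0.0, -1.0]]
ft_force: [-3.3, -0.4, 8.4]
finger_gap: 0.0
```

Emit:
carry_out(steps=[[0,0,0.0005,0,0,0],[0,0,0.0005,0,0,0]])

```text
clock: 7.82
tcp_pos: [0.5541, 0.1375, 0.1065]
tool_rot: [[-1.0, 0.001, 0.001], [0.001, 1.0, 0.0], [-0.001, 0.0, -1.0]]
ft_force: [-4.9, -1.1, 10.3]
finger_gap: 0.0002
```

cap_4 is firm at 0.1066. Next is cap_2.

Emit:
carry_out(steps=[[0,0,-0.03,0,0,0],[0.04,-0.001,-0.03,0,0,0],[0.09,-0.002,-0.03,0,0,0],[0.1285,-0.002,-0.03,0,0,0],[0.1285,-0.002,-0.02,0,0,0],[0.1285,-0.002,-0.012,0,0,0],[0.1285,-0.002,-0.011,0,0,0],[0.1285,-0.002,-0.011,0,0,0]])

```text
clock: 8.82
tcp_pos: [0.426, 0.1355, 0.1152]
tool_rot: [[-1.0, 0.001, -0.001], [0.001, 1.0, -0.0], [0.001, -0.0, -1.0]]
ft_force: [0.1, -0.5, 0.4]
finger_gap: -0.0002
```

Emit:
carry_out(steps=[[0,0,0.001,0,0,0],[0,0,0.001,0,0,0]])

```text
clock: 9.07
tcp_pos: [0.4258, 0.1355, 0.1147]
tool_rot: [[-1.0, 0.001, -0.0], [0.001, 1.0, -0.0], [0.0, -0.0, -1.0]]
ft_force: [0.6, -0.7, 1.0]
finger_gap: -0.0001
```

Emit:
carry_out(steps=[[0,0,0.001,0,0,0],[0,0,0.001,0,0,0]])

```text
clock: 9.32
tcp_pos: [0.4256, 0.1355, 0.1136]
tool_rot: [[-1.0, 0.001, -0.0], [0.001, 1.0, -0.0], [0.0, -0.0, -1.0]]
ft_force: [-0.1, -0.3, 0.0]
finger_gap: 0.0003
```

Emit:
carry_out(steps=[[0,0,0.001,0,0,0],[0,0,0.001,0,0,0]])

```text
clock: 9.57
tcp_pos: [0.4255, 0.1356, 0.1126]
tool_rot: [[-1.0, 0.001, -0.0], [0.001, 1.0, -0.0], [0.0, -0.0, -1.0]]
ft_force: [-0.9, 0.2, 0.2]
finger_gap: -0.0002
```

Emit:
carry_out(steps=[[0,0,0.001,0,0,0],[0,0,0.001,0,0,0]])

```text
clock: 9.82
tcp_pos: [0.4255, 0.1356, 0.1116]
tool_rot: [[-1.0, 0.001, -0.0], [0.001, 1.0, -0.0], [0.0, -0.0, -1.0]]
ft_force: [-0.4, -0.1, 0.3]
finger_gap: -0.0
```

Emit:
carry_out(steps=[[0,0,0.0007,0,0,0],[0,0,0.0007,0,0,0]])

```text
clock: 10.07
tcp_pos: [0.4256, 0.1356, 0.1109]
tool_rot: [[-1.0, 0.001, -0.0], [0.001, 1.0, -0.0], [0.0, -0.0, -1.0]]
ft_force: [0.3, 0.7, 0.2]
finger_gap: -0.0
```

Emit:
carry_out(steps=[[0,0,0.0007,0,0,0],[0,0,0.0007,0,0,0]])

```text
clock: 10.32
tcp_pos: [0.4256, 0.1356, 0.1102]
tool_rot: [[-1.0, 0.001, -0.0], [0.001, 1.0, 0.0], [0.0, 0.0, -1.0]]
ft_force: [0.4, 0.7, 0.5]
finger_gap: 0.0001
```

Emit:
carry_out(steps=[[0,0,0.0007,0,0,0],[0,0,0.0007,0,0,0]])

```text
clock: 10.58
tcp_pos: [0.4256, 0.1355, 0.1095]
tool_rot: [[-1.0, 0.001, -0.0], [0.001, 1.0, -0.0], [0.0, -0.0, -1.0]]
ft_force: [-0.6, 0.0, 0.3]
finger_gap: 0.0004
```

Emit:
carry_out(steps=[[0,0,0.0007,0,0,0],[0,0,0.0007,0,0,0]])

```text
clock: 10.82
tcp_pos: [0.4256, 0.1356, 0.1088]
tool_rot: [[-1.0, 0.001, -0.0], [0.001, 1.0, -0.0], [0.0, -0.0, -1.0]]
ft_force: [0.4, 0.3, -0.4]
finger_gap: -0.0002
```

Emit:
carry_out(steps=[[0,0,0.0007,0,0,0],[0,0,0.0007,0,0,0]])

```text
clock: 11.08
tcp_pos: [0.4255, 0.1356, 0.1081]
tool_rot: [[-1.0, 0.001, -0.0], [0.001, 1.0, -0.0], [0.0, -0.0, -1.0]]
ft_force: [-0.2, -0.5, -1.2]
finger_gap: 0.0003
```

Emit:
carry_out(steps=[[0,0,0.0007,0,0,0],[0,0,0.0007,0,0,0]])

```text
clock: 11.32
tcp_pos: [0.4255, 0.1355, 0.1074]
tool_rot: [[-1.0, 0.001, -0.0], [0.001, 1.0, -0.0], [0.0, -0.0, -1.0]]
ft_force: [-0.1, -0.1, -0.1]
finger_gap: -0.0003
```

Emit:
carry_out(steps=[[0,0,0.0007,0,0,0],[0,0,0.0007,0,0,0]])

```text
clock: 11.58
tcp_pos: [0.4256, 0.1356, 0.1068]
tool_rot: [[-1.0, 0.001, -0.0], [0.001, 1.0, 0.0], [0.0, 0.0, -1.0]]
ft_force: [-0.8, 0.8, 0.4]
finger_gap: -0.0002
```

Emit:
carry_out(steps=[[0,0,0.0007,0,0,0],[0,0,0.0007,0,0,0]])

```text
clock: 11.82
tcp_pos: [0.4256, 0.1356, 0.1067]
tool_rot: [[-1.0, 0.001, 0.0], [0.001, 1.0, 0.0], [-0.0, 0.0, -1.0]]
ft_force: [-1.9, -0.9, 4.6]
finger_gap: 0.0002
```

Run:
```python
from h import *
import cv2
cv2.imwrite("pics/scene2.png",cv2.resize(read_camera("scene")[170:315,180:360],None,fx=4,fy=4,interpolation=2))
```

```text
(no output)
```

View pics/scene2.png

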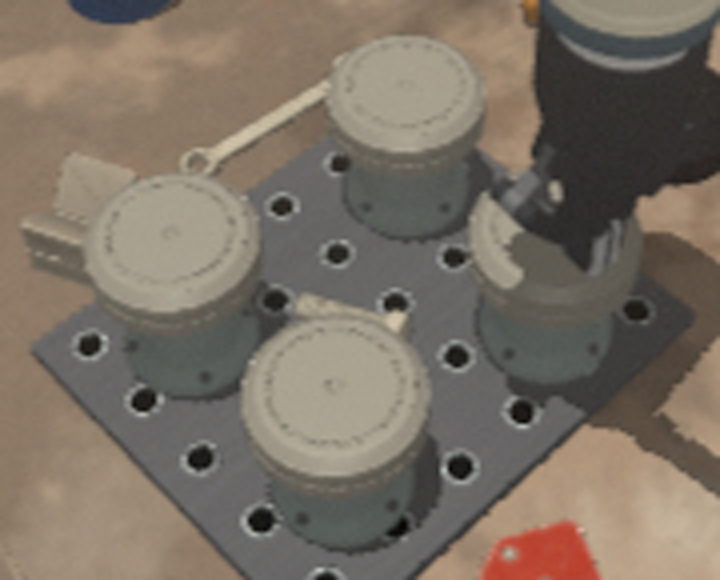

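The picture shows the fingertip on cap_2's near rim, at crop (600,270), with the cap still level and the other caps unchanged. One more small push.

Emit:
carry_out(steps=[[0,0,0.0007,0,0,0],[0,0,0.0007,0,0,0]])

```text
clock: 12.12
tcp_pos: [0.4256, 0.1356, 0.1067]
tool_rot: [[-1.0, 0.001, 0.001], [0.001, 1.0, 0.0], [-0.001, 0.0, -1.0]]
ft_force: [-4.4, -1.7, 9.3]
finger_gap: 0.0
```

Emit:
carry_out(steps=[[0,0,0.0005,0,0,0],[0,0,0.0005,0,0,0]])

```text
clock: 12.38
tcp_pos: [0.4256, 0.1356, 0.1066]
tool_rot: [[-1.0, 0.001, 0.001], [0.001, 1.0, 0.0], [-0.001, 0.0, -1.0]]
ft_force: [-6.2, -1.5, 12.2]
finger_gap: 0.0001
```

cap_2 is firm. Next is cap_1, which should rock.

Emit:
carry_out(steps=[[0,0,-0.03,0,0,0],[0.003,0.05,-0.03,0,0,0],[0.006,0.1,-0.03,0,0,0],[0.01,0.148,-0.03,0,0,0],[0.01,0.148,-0.02,0,0,0],[0.01,0.148,-0.012,0,0,0],[0.01,0.148,-0.011,0,0,0],[0.01,0.148,-0.011,0,0,0]])

```text
clock: 13.38
tcp_pos: [0.416, 0.2826, 0.1159]
tool_rot: [[-1.0, 0.003, 0.0], [0.003, 1.0, -0.0], [-0.0, -0.0, -1.0]]
ft_force: [0.0, 0.7, 0.5]
finger_gap: 0.0004
```

Emit:
carry_out(steps=[[0,0,0.001,0,0,0],[0,0,0.001,0,0,0]])

```text
clock: 13.62
tcp_pos: [0.4159, 0.2833, 0.1152]
tool_rot: [[-1.0, 0.001, 0.0], [0.001, 1.0, 0.0], [-0.0, 0.0, -1.0]]
ft_force: [0.4, -0.9, -0.1]
finger_gap: -0.0002
```

Emit:
carry_out(steps=[[0,0,0.001,0,0,0],[0,0,0.001,0,0,0]])

```text
clock: 13.88
tcp_pos: [0.4157, 0.2836, 0.1138]
tool_rot: [[-1.0, 0.001, -0.0], [0.001, 1.0, -0.0], [0.0, -0.0, -1.0]]
ft_force: [-0.1, 0.3, 0.5]
finger_gap: -0.0004
```

Emit:
carry_out(steps=[[0,0,0.001,0,0,0],[0,0,0.001,0,0,0]])

```text
clock: 14.12
tcp_pos: [0.4156, 0.2836, 0.1127]
tool_rot: [[-1.0, 0.001, -0.0], [0.001, 1.0, -0.0], [0.0, -0.0, -1.0]]
ft_force: [-0.6, 0.2, 0.2]
finger_gap: 0.0
```

Emit:
carry_out(steps=[[0,0,0.0007,0,0,0],[0,0,0.0007,0,0,0]])

```text
clock: 14.38
tcp_pos: [0.4157, 0.2835, 0.1121]
tool_rot: [[-1.0, 0.001, -0.0], [0.001, 1.0, -0.0], [0.0, -0.0, -1.0]]
ft_force: [-0.1, -0.6, 0.2]
finger_gap: 0.0
```

Emit:
carry_out(steps=[[0,0,0.0007,0,0,0],[0,0,0.0007,0,0,0]])

```text
clock: 14.62
tcp_pos: [0.4157, 0.2835, 0.1114]
tool_rot: [[-1.0, 0.001, -0.0], [0.001, 1.0, -0.0], [0.0, -0.0, -1.0]]
ft_force: [0.2, -0.0, -0.0]
finger_gap: 0.0002
```

Emit:
carry_out(steps=[[0,0,0.0007,0,0,0],[0,0,0.0007,0,0,0]])

```text
clock: 14.88
tcp_pos: [0.4157, 0.2836, 0.1107]
tool_rot: [[-1.0, 0.001, -0.0], [0.001, 1.0, -0.0], [0.0, -0.0, -1.0]]
ft_force: [0.4, 0.2, -0.2]
finger_gap: -0.0001
```

Emit:
carry_out(steps=[[0,0,0.0007,0,0,0],[0,0,0.0007,0,0,0]])

```text
clock: 15.12
tcp_pos: [0.4157, 0.2836, 0.11]
tool_rot: [[-1.0, 0.001, -0.0], [0.001, 1.0, -0.0], [0.0, -0.0, -1.0]]
ft_force: [-0.9, -0.6, 0.3]
finger_gap: -0.0002
```

Emit:
carry_out(steps=[[0,0,0.0007,0,0,0],[0,0,0.0007,0,0,0]])

```text
clock: 15.38
tcp_pos: [0.4157, 0.2836, 0.1093]
tool_rot: [[-1.0, 0.001, -0.0], [0.001, 1.0, -0.0], [0.0, -0.0, -1.0]]
ft_force: [0.2, -0.3, -0.1]
finger_gap: 0.0002
```

Emit:
carry_out(steps=[[0,0,0.0007,0,0,0],[0,0,0.0007,0,0,0]])

```text
clock: 15.62
tcp_pos: [0.4157, 0.2835, 0.1086]
tool_rot: [[-1.0, 0.001, -0.0], [0.001, 1.0, -0.0], [0.0, -0.0, -1.0]]
ft_force: [-1.1, 0.3, -0.1]
finger_gap: 0.0002
```

Emit:
carry_out(steps=[[0,0,0.0007,0,0,0],[0,0,0.0007,0,0,0]])

```text
clock: 15.88
tcp_pos: [0.4157, 0.2836, 0.108]
tool_rot: [[-1.0, 0.001, -0.0], [0.001, 1.0, 0.0], [0.0, 0.0, -1.0]]
ft_force: [-0.8, -0.2, 1.0]
finger_gap: 0.0001
```

Run:
```python
from h import *
import cv2
cv2.imwrite("pics/scene3.png",cv2.resize(read_camera("scene")[170:315,180:360],None,fx=4,fy=4,interpolation=2))
```

```text
(no output)
```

View pics/scene3.png

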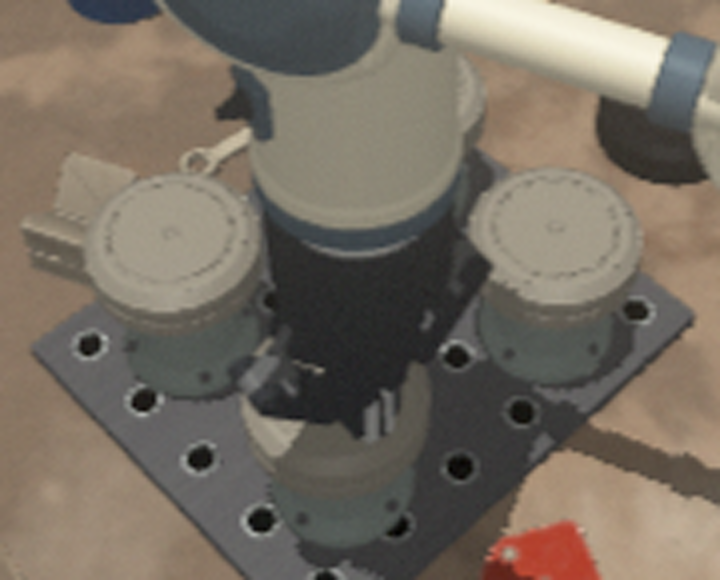

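The fingertip is just at cap_1's near rim, at crop (375,430). I'll keep going in small steps.

Emit:
carry_out(steps=[[0,0,0.0006,0,0,0],[0,0,0.0006,0,0,0]])

```text
clock: 16.18
tcp_pos: [0.4157, 0.2836, 0.1074]
tool_rot: [[-1.0, 0.001, -0.0], [0.001, 1.0, 0.0], [0.0, 0.0, -1.0]]
ft_force: [-0.7, -0.1, 1.2]
finger_gap: 0.0001
```

Emit:
carry_out(steps=[[0,0,0.0006,0,0,0],[0,0,0.0006,0,0,0]])

```text
clock: 16.42
tcp_pos: [0.4157, 0.2836, 0.1067]
tool_rot: [[-1.0, 0.001, -0.0], [0.001, 1.0, -0.0], [0.0, -0.0, -1.0]]
ft_force: [-0.6, -0.4, 0.4]
finger_gap: -0.0002
```

Emit:
carry_out(steps=[[0,0,0.0006,0,0,0],[0,0,0.0006,0,0,0]])

```text
clock: 16.68
tcp_pos: [0.4157, 0.2836, 0.1061]
tool_rot: [[-1.0, 0.001, -0.0], [0.001, 1.0, -0.0], [0.0, -0.0, -1.0]]
ft_force: [-1.8, 0.3, 2.3]
finger_gap: 0.0004
```

Emit:
carry_out(steps=[[0,0,0.0006,0,0,0],[0,0,0.0006,0,0,0]])

```text
clock: 16.92
tcp_pos: [0.4157, 0.2836, 0.1057]
tool_rot: [[-1.0, 0.001, 0.0], [0.001, 1.0, 0.0], [-0.0, 0.0, -1.0]]
ft_force: [-1.5, -0.6, 2.2]
finger_gap: -0.0001
```

Emit:
carry_out(steps=[[0,0,0.0005,0,0,0],[0,0,0.0005,0,0,0]])

```text
clock: 17.18
tcp_pos: [0.4157, 0.2837, 0.1056]
tool_rot: [[-1.0, 0.001, 0.0], [0.001, 1.0, 0.0], [-0.0, 0.0, -1.0]]
ft_force: [-3.1, -0.4, 4.8]
finger_gap: 0.0
```

cap_1 touched at about 0.108 and sank about 2.7 mm at low force before going firm, so it is the loose one. I'll lift, move over its centre and check.

Emit:
carry_out(steps=[[0,0,-0.015,0,0,0],[0,0,-0.03,0,0,0],[-0.0268,0,-0.03,0,0,0],[-0.0268,0,-0.02,0,0,0],[-0.0268,0,-0.01,0,0,0],[-0.0268,0,-0.008,0,0,0],[-0.0268,0,-0.008,0,0,0]])

```text
clock: 18.05
tcp_pos: [0.442, 0.2835, 0.1128]
tool_rot: [[-1.0, 0.001, -0.001], [0.001, 1.0, -0.0], [0.001, -0.0, -1.0]]
ft_force: [-0.3, 1.1, 0.4]
finger_gap: 0.0004
```

Run:
```python
from h import *
import cv2
cv2.imwrite("pics/scene4.png",cv2.resize(read_camera("scene")[215:315,220:320],None,fx=6,fy=6,interpolation=2))
print(get_obs()['tcp_pos'])
```

```text
[0.44223786 0.28362605 0.11317642]
```

View pics/scene4.png

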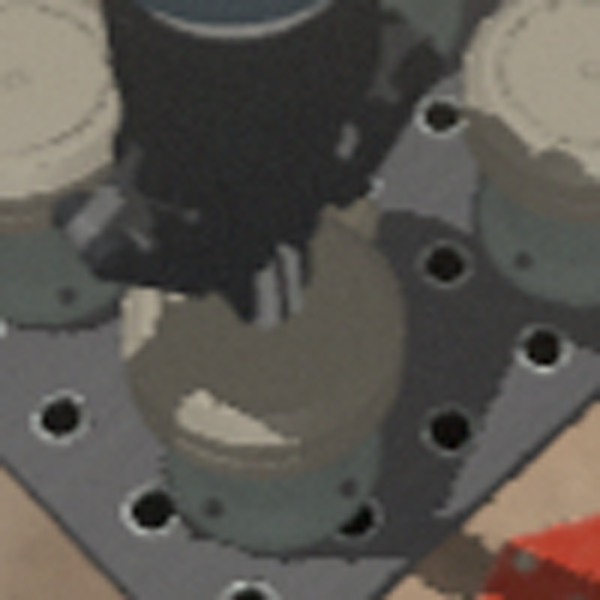

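The tip stands over the middle of cap_1: crop (272,318), with the cap rim spanning x 120–405, and the cap is level. Pressing down.

Emit:
carry_out(steps=[[0,0,0.001,0,0,0],[0,0,0.002,0,0,0],[0,0,0.003,0,0,0],[0,0,0.004,0,0,0],[0,0,0.005,0,0,0],[0,0,0.005,0,0,0]])

```text
clock: 18.85
tcp_pos: [0.4426, 0.2835, 0.1084]
tool_rot: [[-1.0, 0.001, 0.0], [0.001, 1.0, 0.0], [-0.0, 0.0, -1.0]]
ft_force: [-1.1, -0.2, 3.1]
finger_gap: 0.0
```

Emit:
carry_out(steps=[[0,0,0.0005,0,0,0],[0,0,0.001,0,0,0],[0,0,0.001,0,0,0]])

```text
clock: 19.23
tcp_pos: [0.4426, 0.2836, 0.1084]
tool_rot: [[-1.0, 0.001, 0.001], [0.001, 1.0, 0.0], [-0.001, 0.0, -1.0]]
ft_force: [-3.1, -0.9, 7.8]
finger_gap: 0.0001
```

Emit:
carry_out(steps=[[0,0,0.0005,0,0,0],[0,0,0.001,0,0,0],[0,0,0.001,0,0,0]])

```text
clock: 19.6
tcp_pos: [0.4427, 0.2836, 0.1082]
tool_rot: [[-1.0, 0.001, 0.001], [0.001, 1.0, 0.001], [-0.001, 0.001, -1.0]]
ft_force: [-4.3, -2.4, 11.0]
finger_gap: 0.0004
```

Emit:
carry_out(steps=[[0,0,0.0005,0,0,0],[0,0,0.001,0,0,0],[0,0,0.001,0,0,0]])

```text
clock: 19.98
tcp_pos: [0.4427, 0.2836, 0.1072]
tool_rot: [[-1.0, 0.001, 0.001], [0.001, 1.0, 0.001], [-0.001, 0.001, -1.0]]
ft_force: [-4.0, -2.3, 11.6]
finger_gap: -0.0
```

Emit:
carry_out(steps=[[0,0,0.0005,0,0,0],[0,0,0.001,0,0,0],[0,0,0.001,0,0,0]])

```text
clock: 20.35
tcp_pos: [0.4427, 0.2836, 0.1063]
tool_rot: [[-1.0, 0.001, 0.001], [0.001, 1.0, 0.001], [-0.001, 0.001, -1.0]]
ft_force: [-5.0, -2.6, 10.2]
finger_gap: 0.0
```

Emit:
carry_out(steps=[[0,0,0.0005,0,0,0],[0,0,0.001,0,0,0],[0,0,0.001,0,0,0]])

```text
clock: 20.72
tcp_pos: [0.4427, 0.2837, 0.1053]
tool_rot: [[-1.0, 0.001, 0.001], [0.001, 1.0, 0.001], [-0.001, 0.001, -1.0]]
ft_force: [-5.2, -3.3, 11.4]
finger_gap: -0.0001
```

Emit:
carry_out(steps=[[0,0,0.0005,0,0,0],[0,0,0.001,0,0,0],[0,0,0.001,0,0,0]])

```text
clock: 21.1
tcp_pos: [0.4427, 0.2836, 0.1043]
tool_rot: [[-1.0, 0.001, 0.001], [0.001, 1.0, 0.001], [-0.001, 0.001, -1.0]]
ft_force: [-5.1, -3.0, 11.6]
finger_gap: 0.0001
```

Emit:
carry_out(steps=[[0,0,0.0005,0,0,0],[0,0,0.001,0,0,0],[0,0,0.001,0,0,0]])

```text
clock: 21.48
tcp_pos: [0.4427, 0.2836, 0.1032]
tool_rot: [[-1.0, 0.001, 0.001], [0.001, 1.0, 0.001], [-0.001, 0.001, -1.0]]
ft_force: [-4.6, -2.0, 11.6]
finger_gap: -0.0001
```

Emit:
carry_out(steps=[[0,0,0.0005,0,0,0],[0,0,0.001,0,0,0],[0,0,0.001,0,0,0]])

```text
clock: 21.85
tcp_pos: [0.4426, 0.2836, 0.1023]
tool_rot: [[-1.0, 0.001, 0.001], [0.001, 1.0, 0.001], [-0.001, 0.001, -1.0]]
ft_force: [-4.4, -1.9, 12.2]
finger_gap: 0.0002
```

Emit:
carry_out(steps=[[0,0,0.0005,0,0,0],[0,0,0.001,0,0,0],[0,0,0.001,0,0,0]])

```text
clock: 22.22
tcp_pos: [0.4427, 0.2836, 0.1022]
tool_rot: [[-1.0, 0.001, 0.002], [0.001, 1.0, 0.001], [-0.002, 0.001, -1.0]]
ft_force: [-6.4, -4.8, 16.3]
finger_gap: 0.0001
```

Emit:
carry_out(steps=[[0,0,0.0005,0,0,0],[0,0,0.001,0,0,0],[0,0,0.001,0,0,0]])

```text
clock: 22.6
tcp_pos: [0.4426, 0.2837, 0.1022]
tool_rot: [[-1.0, 0.001, 0.002], [0.001, 1.0, 0.001], [-0.002, 0.001, -1.0]]
ft_force: [-8.3, -5.4, 20.4]
finger_gap: -0.0002
```

Emit:
carry_out(steps=[[0,0,0.0005,0,0,0],[0,0,0.001,0,0,0],[0,0,0.001,0,0,0]])

```text
clock: 22.98
tcp_pos: [0.4427, 0.2837, 0.1022]
tool_rot: [[-1.0, 0.001, 0.003], [0.001, 1.0, 0.001], [-0.003, 0.001, -1.0]]
ft_force: [-10.3, -6.0, 23.7]
finger_gap: 0.0
```

It went down 6.2 mm and is firm at 24 N. Now I'll re-test the edge for rocking.

Emit:
carry_out(steps=[[0,0,-0.01,0,0,0],[0,0,-0.025,0,0,0],[0.0265,0,-0.025,0,0,0],[0.0265,0,-0.015,0,0,0],[0.0265,0,-0.008,0,0,0],[0.0265,0,-0.007,0,0,0],[0.0265,0,-0.007,0,0,0]])

```text
clock: 23.85
tcp_pos: [0.4163, 0.2834, 0.1037]
tool_rot: [[-1.0, 0.001, -0.001], [0.001, 1.0, -0.0], [0.001, -0.0, -1.0]]
ft_force: [1.2, 0.3, -0.2]
finger_gap: 0.0001
```

Emit:
carry_out(steps=[[0,0,0.0005,0,0,0],[0,0,0.001,0,0,0],[0,0,0.001,0,0,0]])

```text
clock: 24.22
tcp_pos: [0.4161, 0.2836, 0.1031]
tool_rot: [[-1.0, 0.001, 0.0], [0.001, 1.0, 0.0], [-0.0, 0.0, -1.0]]
ft_force: [0.5, -0.3, 0.1]
finger_gap: 0.0
```

Emit:
carry_out(steps=[[0,0,0.0005,0,0,0],[0,0,0.001,0,0,0],[0,0,0.001,0,0,0]])

```text
clock: 24.6
tcp_pos: [0.416, 0.2836, 0.1023]
tool_rot: [[-1.0, 0.001, 0.0], [0.001, 1.0, 0.0], [-0.0, 0.0, -1.0]]
ft_force: [-1.0, -0.3, 1.2]
finger_gap: -0.0001
```

Emit:
carry_out(steps=[[0,0,0.0005,0,0,0],[0,0,0.0005,0,0,0]])

```text
clock: 24.85
tcp_pos: [0.4161, 0.2836, 0.1023]
tool_rot: [[-1.0, 0.001, 0.0], [0.001, 1.0, 0.0], [-0.0, 0.0, -1.0]]
ft_force: [-2.3, -1.1, 5.2]
finger_gap: -0.0001
```

The edge is firm at 5 N with no sink. Lifting clear for a final look.

Emit:
carry_out(steps=[[0,0,-0.03,0,0,0],[0,0,-0.08,0,0,0],[0,0,-0.12,0,0,0],[0.02,0.06,-0.13,0,0,0],[0.03,0.11,-0.13,0,0,0],[0.04,0.17,-0.13,0,0,0],[0.05,0.22,-0.13,0,0,0],[0.05,0.22,-0.13,0,0,0],[0.05,0.22,-0.13,0,0,0]])

```text
clock: 25.98
tcp_pos: [0.3662, 0.5035, 0.2309]
tool_rot: [[-1.0, 0.001, -0.0], [0.001, 1.0, -0.001], [0.0, -0.001, -1.0]]
ft_force: [-0.2, -0.5, 0.8]
finger_gap: -0.0003
```

Run:
```python
from h import *
import cv2
cv2.imwrite("pics/top5.png",cv2.resize(read_camera("top")[140:300,160:345],None,fx=4,fy=3.7,interpolation=2))
cv2.imwrite("pics/scene5.png",cv2.resize(read_camera("scene")[170:315,180:360],None,fx=4,fy=4,interpolation=2))
o=get_obs();print(o['tcp_pos'],o['ft_force'],o['clock'])
```

```text
[0.36673535 0.50275243 0.23189297] [ 0.5792171  -1.26504515  0.14775939] 26.075
```

View pics/top5.png

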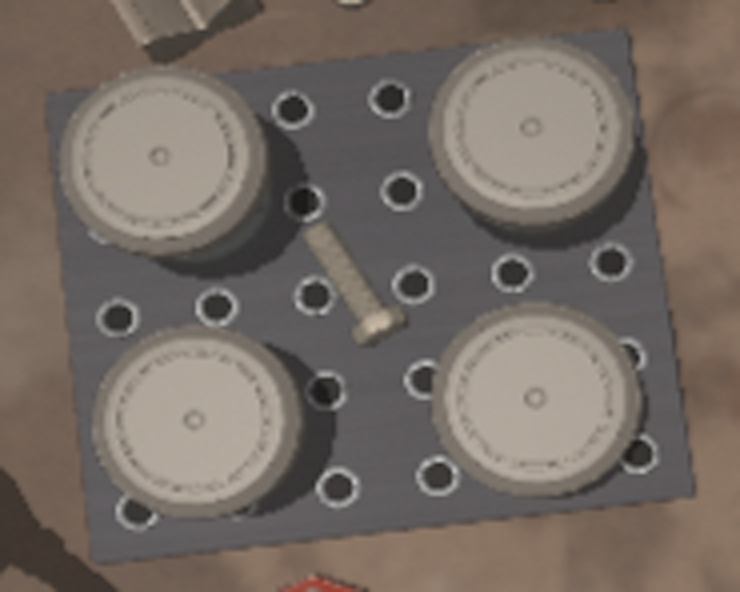

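View pics/scene5.png

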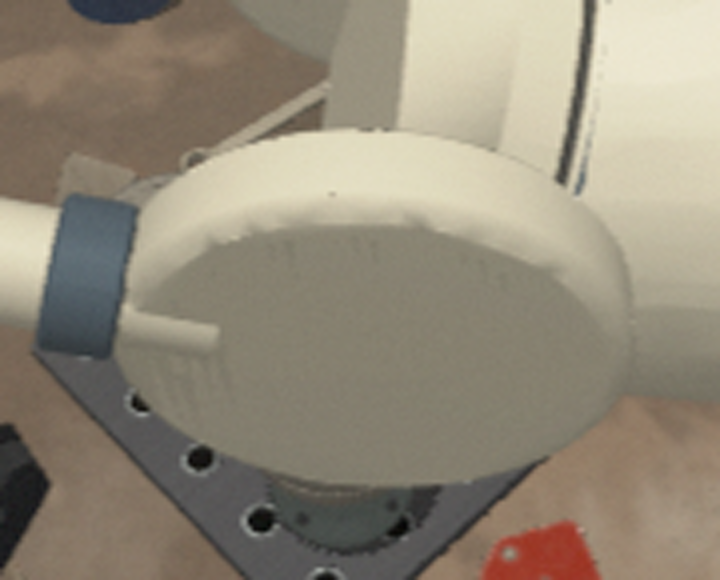

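The top crop shows all four caps level and in place. cap_1's centre is at (194,420), and cap_3, cap_4, cap_2 and the bolt have not moved. The arm hides most of the scene view but touches nothing.

```bash
python3 -c "
from station import finish_job;print(finish_job())"
```

```text
the job is handed in; nothing more can be done
None
```

The loose cap was cap_1; I pressed it home and handed the job in at about 26 s on the robot's clock.

- **Finding it:** I pressed near the edge of caps 3, 4 and 2 up to 10–12 N, and none of them sank. cap_1 sank about 2.7 mm under 1–2 N and then went firm.
- **Seating it:** I pressed cap_1 in the middle. It went straight down from 108.4 to 102.2 mm at about 12 N, then held firm up to 24 N.
- **Last checks:** Pressing cap_1's edge again showed no sink at 5 N. The final top picture shows all four caps level, and cap_2, cap_3, cap_4 and the bolt have not moved. The robot was clear and touching nothing.
- **What disagreed:** The measured travel was 6.2 mm against the nominal 6.5 mm, but the cap was firm in the middle and at the edge. In the final scene picture the arm hid the caps, so that check rests on the top view only. That view was cropped to the plate, so I did not look again at the spanner, V-block or black look-alike; the arm never went near them.

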